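# Load the cradled bin evenly and put its lid on

## Robot

A 6-joint arm with a two-finger parallel gripper is mounted at the origin on the work surface. World frame = base frame: x ahead of the robot, y to its left, z up, the work surface at z = 0. Lengths are in m, angles in rad, forces in N, time in s.
With the tool pointing down it reaches from about 0.3 to 1 m from the base axis. Payload 5.1 kg.
Tool frame: the origin (TCP) lies midway between the tips of the shut fingers; the grasp point (between the pads) lies 19 mm behind it; y points along the fingers, z is the direction in which the jaws open and shut, and the axes are right-handed (so a half turn about y gives the same grasp; the last joint's range is limited). The gripper opens to 95 mm and grips with 3 to 60 N. Pads are 20 mm wide; open, the fingers measure 119 mm over their backs; the gripper's body (75 mm by 180 mm) begins 59 mm behind the grasp point.
Start: joints at [-1.228, 0.124, 1.65, -0, 1.367, -0.083], TCP at [0.268, -0.592, 0.184] pointing down, gripper open.
Joint ranges: [-2.61, 2.61], [-1.02, 2.33], [0.03, 2.71], [-1.35, 4.49], [0.32, 2.68], [-2.91, 2.91]. Speed limits (rad/s): [2.57, 2.57, 3.14, 3.14, 3.14, 3.14].

## Interface

Orientations are given as a unit quaternion [w, x, y, z].
In Python, from cell import env, viewer gives the robot as it stands. The module is installed in compiled form; this text tells all that it offers.
- The arm moves only by the tool carry_out, never from a script. Its argument "commands" is a list of rows, each a list of 5 numbers: the gripper's target within -1 to 1 (shut at 1, half-way at 0, fully open at -1), then the shift along the tool's x, y, z in mm, then the turn about the tool's y in degrees. A call has 1 to 10 rows; each row shifts and turns the commanded pose from where the row before left it, along the tool's axes as they then stand; what a row does not reach is not made up. A row lasts 1/10 s, in which the tool goes at most 50 mm and 8.59 degrees, less where a joint would pass 70% of its speed; a pose out of reach is approached as far as the arm can. A call with a gripper value outside its range is refused whole. The fingers move at their own pace and stop on an object; "force" is the grip in N (left out, the last holds). Time passes only in rows, so rows that do not move let the fingers close. It gives the time, the measured TCP pose, the force and the opening at its end, in the units of the state.
- env.get_obs(): the state, without advancing time (a new reading comes with each control period).
- viewer.camera(name): name is "scene" or "top" or "wrist"; returns the picture (480x640x3 uint8, red, green, blue); there is no depth.
- viewer.camera_params(name): a dict with "fx", "fy", "cx", "cy" (pixels), "rvec" (rotation vector, rad) and "tvec" (3), from world to camera coordinates, as OpenCV has them; the wrist camera has in their place "T_tool_cam" (4x4, takes a point from camera to tool coordinates, whose origin is the TCP and whose axes are the tool frame's). Camera axes: x right, y down, z forward; pixel columns grow to the right and rows downward; lengths in m; the calibration is good to about 2 mm. The wrist camera is an equidistant fisheye: a pixel r from the principal point sees the ray r / f radians off the axis. A picture is of the moment at which its call begins: read the wrist's pose just before it. camera_params takes no time and is no camera call.
- env.job_done(): hands the job in, once; it reports no verdict.
The state is a dict: "clock": time; "joint_positions": joint angles; "dq": joint speeds; "effort": joint torques, N m; "ee_pos": TCP position; "eef_rot": TCP orientation; "ft_force": force on the tool from outside, world axes, zero at the start; "moment": the same for the moment, N m; "width": finger opening in m.
Only numpy, scipy, OpenCV 4.12 (cv2) and the standard library are available. Lean on these libraries where they do the work, as an engineer would, in place of code of your own. Each camera call takes 0.05 s, during which the arm holds its last target. There are 200 camera calls.

## Task

Put all the soapstone seal blanks from the desk into the storage bin on the swing cradle, each lying flat on the bin's floor, shared out so evenly that the cradle comes to rest level, and then set the lid on the bin so that it is fully seated all round. On the way never let the cradle lean over to its stop or the bin slide off, and leave the pen cup and the glass cube where they are.

Things in the scene. Friction and masses are not known exactly. Their poses are not given: they have to be found in the camera images.
- seal1_center (a point): dark soapstone seal blank lying on the desk: square bar 34 x 34 x 50 mm with a round knob (26 mm across, 14 mm long) on its +x end, 64 mm long in all, about 0.15 kg. The point is its centre, 17 mm up when flat; x runs along its length. Four to six blanks are there, the others absent; their weights agree to about a tenth
- seal2_center (a point): dark soapstone seal blank lying on the desk: square bar 34 x 34 x 50 mm with a round knob (26 mm across, 14 mm long) on its +x end, 64 mm long in all, about 0.15 kg. The point is its centre, 17 mm up when flat; x runs along its length. Four to six blanks are there, the others absent; their weights agree to about a tenth
- seal3_center (a point): dark soapstone seal blank lying on the desk: square bar 34 x 34 x 50 mm with a round knob (26 mm across, 14 mm long) on its +x end, 64 mm long in all, about 0.15 kg. The point is its centre, 17 mm up when flat; x runs along its length. Four to six blanks are there, the others absent; their weights agree to about a tenth
- seal4_center (a point): dark soapstone seal blank lying on the desk: square bar 34 x 34 x 50 mm with a round knob (26 mm across, 14 mm long) on its +x end, 64 mm long in all, about 0.15 kg. The point is its centre, 17 mm up when flat; x runs along its length. Four to six blanks are there, the others absent; their weights agree to about a tenth
- seal5_center (a point): dark soapstone seal blank lying on the desk: square bar 34 x 34 x 50 mm with a round knob (26 mm across, 14 mm long) on its +x end, 64 mm long in all, about 0.15 kg. The point is its centre, 17 mm up when flat; x runs along its length. Four to six blanks are there, the others absent; their weights agree to about a tenth
- seal6_center (a point): dark soapstone seal blank lying on the desk: square bar 34 x 34 x 50 mm with a round knob (26 mm across, 14 mm long) on its +x end, 64 mm long in all, about 0.15 kg. The point is its centre, 17 mm up when flat; x runs along its length. Four to six blanks are there, the others absent; their weights agree to about a tenth
- lid_grip (a point): loose grey lid, 0.16 kg: plate 178 (x) x 250 (y) x 4 mm, below it a rounded lip 8 mm deep (outside 150 x 222 mm: 5 mm play each side in the bin), on top a black bar handle 16 (x) x 60 (y) x 28 mm high. Point: in the handle, 28 mm above the lip's bottom, 12 mm under the handle's top; z up. At the start it lies lip down on the desk; seated, the point is 70 mm above the bin's underside
- bin: light white plastic storage bin, loose, 0.22 kg, open on top: 168 (x) x 240 (y) x 50 mm high outside, walls and floor 4 mm. Origin at the centre of its underside, z up, y along its long side (which leans). It stands, not fastened, on the cradle's tray
- tray_top (a point): centre of the top of the cradle's wooden tray, under the bin: 192 (x) x 200 (y) mm, 38 mm above the desk when level. The tray hangs on a pin along x, 24 mm above this point, between two fixed posts (76 mm high, 107 mm away along +x and -x); its y ends rise and fall
- tray (a joint): lean of the cradle's tray in rad, 0 when level; positive lifts its +y end. Weak, damped springs centre it, about 2.4 N m per rad: one blank at 70 mm from the middle leans it about 0.04 rad. It has stops at +-0.22 rad
- pen_cup: bystander: green ceramic pen cup, 80 mm across, 95 mm high with pens up to about 190 mm; origin under its centre
- glass_cube: bystander: glass cube of 60 mm; origin under its centre
There are look-alikes about, which are no part of the job. What is shaped like the part that bears seal2_center but purple is not meant. Leave any orange or red look-alike of the part that bears seal3_center alone.

How it is judged:
On the way:
1. all the seal blanks lie in the bin and the cradle is about level (0.035 rad) (x of seal1_center in the frame of bin between -0.08 and 0.08 m and y of seal1_center in the frame of bin between -0.116 and 0.116 m and z of seal1_center in the frame of bin between 0.005 and 0.032 m and x of seal2_center in the frame of bin between -0.08 and 0.08 m and y of seal2_center in the frame of bin between -0.116 and 0.116 m and z of seal2_center in the frame of bin between 0.005 and 0.032 m and x of seal3_center in the frame of bin between -0.08 and 0.08 m and y of seal3_center in the frame of bin between -0.116 and 0.116 m and z of seal3_center in the frame of bin between 0.005 and 0.032 m and x of seal4_center in the frame of bin between -0.08 and 0.08 m and y of seal4_center in the frame of bin between -0.116 and 0.116 m and z of seal4_center in the frame of bin between 0.005 and 0.032 m and x of seal5_center in the frame of bin between -0.08 and 0.08 m and y of seal5_center in the frame of bin between -0.116 and 0.116 m and z of seal5_center in the frame of bin between 0.005 and 0.032 m and x of seal6_center in the frame of bin between -0.08 and 0.08 m and y of seal6_center in the frame of bin between -0.116 and 0.116 m and z of seal6_center in the frame of bin between 0.005 and 0.032 m and value of joint tray between -0.035 and 0.035 rad), for 0.3 s.
At the end, for the whole second after the job is handed in: All blanks lie flat in the bin (centres under 32 mm above its underside); the tray is level within 0.028 rad; the bin rests within 20 mm of the tray's middle; the lid is centred within 9 mm, its handle point 66 to 73.5 mm above the bin's underside, parallel to the bin within 0.03 rad (x of seal1_center in the frame of bin between -0.08 and 0.08 m and y of seal1_center in the frame of bin between -0.116 and 0.116 m and z of seal1_center in the frame of bin between 0.005 and 0.032 m and x of seal2_center in the frame of bin between -0.08 and 0.08 m and y of seal2_center in the frame of bin between -0.116 and 0.116 m and z of seal2_center in the frame of bin between 0.005 and 0.032 m and x of seal3_center in the frame of bin between -0.08 and 0.08 m and y of seal3_center in the frame of bin between -0.116 and 0.116 m and z of seal3_center in the frame of bin between 0.005 and 0.032 m and x of seal4_center in the frame of bin between -0.08 and 0.08 m and y of seal4_center in the frame of bin between -0.116 and 0.116 m and z of seal4_center in the frame of bin between 0.005 and 0.032 m and x of seal5_center in the frame of bin between -0.08 and 0.08 m and y of seal5_center in the frame of bin between -0.116 and 0.116 m and z of seal5_center in the frame of bin between 0.005 and 0.032 m and x of seal6_center in the frame of bin between -0.08 and 0.08 m and y of seal6_center in the frame of bin between -0.116 and 0.116 m and z of seal6_center in the frame of bin between 0.005 and 0.032 m and x of lid_grip in the frame of bin between -0.009 and 0.009 m and y of lid_grip in the frame of bin between -0.009 and 0.009 m and z of lid_grip in the frame of bin between 0.066 and 0.0735 m and angle between the z axis of lid_grip and the z axis of bin, either way round below 0.03 rad and y of bin in the frame of tray_top between -0.02 and 0.02 m and z of bin in the frame of tray_top below 0.006 m and angle between the z axis of bin and the z axis of tray_top, either way round below 0.03 rad and value of joint tray between -0.028 and 0.028 rad and linear speed of bin below 0.02 m/s); the robot touches nothing.
It fails at once if the cradle leans to its stop (more than 0.2 rad) (value of joint tray above 0.2 rad or value of joint tray below -0.2 rad).
It fails at once if the bin slides off the tray (more than 60 mm) (horizontal distance between bin and tray_top above 0.06 m).
It fails at once if a bystander is disturbed (moved more than 30 mm) (distance of any of pen_cup, glass_cube from where it was at the start of the episode above 0.03 m).
Of seal1, seal2, seal3, seal4, seal5, seal6 only 4 to 6 are there at a start; the rules pass over those that are not, and their reading is None.
At some moment in a run one of lid may be knocked a few centimetres aside while the robot is not near it.
Once in a run the grip may slacken for a moment while it holds something.
It also fails if it takes over 210 s, if anything falls off the work surface, if the arm or the gripper's body presses on something with over 40 N, if the wrist force passes 120 N, or if a joint passes its speed limit or range.

## Working session

There is one attempt and no reset: what is moved stays moved. The work goes in short steps, Python scripts to look and compute and a tool call to move; the robot and the scene stay as the last step left them, time stands still between calls to the robot, and variables do not carry over. Pictures are saved under pics/ and viewed, about 12 in all and at most 16, crops included, and the job is handed in when it is done.

Besides the shell and the picture viewer there is one more tool, called after "Call:" as name([rows], argument=value, ...), one row to a line, values as JSON. carry_out: Moves the arm, as the interface text tells. Its arguments: {"type":"object","properties":{"commands":{"type":"array"},"force":{"type":"number"}},"required":["commands"]}

```bash
mkdir -p pics; cat > h.py <<'E'
from cell import env, viewer
import numpy as np, cv2
from scipy.spatial.transform import Rotation as R
def shot(n,f,crop=None,scale=1):
    o=env.get_obs(); im=viewer.camera(n)
    np.save('pics/'+f+'.npy',im)
    b=im[:,:,::-1]
    if crop: b=b[crop[1]:crop[3],crop[0]:crop[2]]
    if scale!=1: b=cv2.resize(b,None,fx=scale,fy=scale,interpolation=cv2.INTER_CUBIC)
    cv2.imwrite('pics/'+f+'.png',b); return o,im
def ray(n,uv):
    p=viewer.camera_params(n); u=(np.array(uv,float)-[p['cx'],p['cy']])/[p['fx'],p['fy']]
    M=R.from_rotvec(np.ravel(p['rvec'])).as_matrix(); t=np.ravel(p['tvec'])
    return -M.T@t, M.T@np.r_[u,1]
def at(n,uv,z):
    c,d=ray(n,uv); return c+d*(z-c[2])/d[2]
def proj(n,P):
    p=viewer.camera_params(n); K=np.array([[p['fx'],0,p['cx']],[0,p['fy'],p['cy']],[0,0,1.]])
    return cv2.projectPoints(np.array(P,float).reshape(-1,1,3),np.array(p['rvec'],float),np.array(p['tvec'],float),K,None)[0].reshape(-1,2)
def state():
    o=env.get_obs(); q=o['eef_rot']; M=R.from_quat(np.r_[q[1:],q[0]]).as_matrix()
    return o,M
def wray(uv,o,M):
    p=viewer.camera_params('wrist'); d=np.array(uv,float)-[p['cx'],p['cy']]; r=np.hypot(*d); a=r/p['fx']
    v=np.r_[np.sin(a)*d/max(r,1e-9),np.cos(a)]; T=np.array(p['T_tool_cam'])
    return np.array(o['ee_pos'])+M@T[:3,3], M@T[:3,:3]@v
def wat(uv,z,om=None):
    o,M=om or state(); c,d=wray(uv,o,M); return c+d*(z-c[2])/d[2]
def wproj(P,om=None):
    o,M=om or state(); p=viewer.camera_params('wrist'); T=np.array(p['T_tool_cam'])
    x=(np.atleast_2d(P)-np.array(o['ee_pos']))@M; x=(x-T[:3,3])@T[:3,:3]
    r=np.hypot(x[:,0],x[:,1]); a=np.arctan2(r,x[:,2]); return x[:,:2]/r[:,None]*(a*p['fx'])[:,None]+[p['cx'],p['cy']]
E
python3 - <<'E'
from h import *
shot('top','top0'); shot('scene','scene0')
o,M=state(); print(o); print(M.round(3))
for n in('top','scene','wrist'):print(viewer.camera_params(n))
E
```

```text
{'clock': 0.1, 'joint_positions': array([-1.22761533e+00,  1.24437103e-01,  1.65152246e+00, -9.04101710e-06,
        1.36745380e+00, -8.26262754e-02]), 'dq': array([-0.00080489, -0.00121106, -0.00345471,  0.000281  , -0.00067516,
        0.00020738]), 'effort': array([ 1.78920359e-04, -4.18879974e+01, -3.61095965e+01,  7.77045731e-02,
        4.61683155e-02, -6.23186179e-05]), 'ee_pos': array([ 0.26823342, -0.59139561,  0.18332065]), 'eef_rot': array([ 0.1493247 , -0.14949816,  0.69177881, -0.69050309]), 'ft_force': array([ 0.12373475, -0.39988019,  0.33343368]), 'moment': array([-0.00429644,  0.01119571,  0.01326724]), 'width': 0.09533798835271803}
[[-0.911 -0.001  0.413]
 [-0.413  0.002 -0.911]
 [-0.    -1.    -0.002]]
{'fx': 578.0282980245897, 'fy': 578.0282980245897, 'cx': 324.3233326910854, 'cy': 229.92442337967137, 'rvec': array([ 2.17280896, -2.18848769,  0.0894146 ]), 'tvec': array([0.0545092 , 0.4937798 , 1.34681603])}
{'fx': 444.2654598285295, 'fy': 444.2654598285295, 'cx': 321.3945775869302, 'cy': 231.39832934403086, 'rvec': array([ 0.86232059,  2.30433984, -1.30151063]), 'tvec': array([ 0.34063294, -0.1070876 ,  1.41101789])}
{'fx': 371.64829954431775, 'fy': 371.64829954431775, 'cx': 318.825616839393, 'cy': 236.32412525834988, 'T_tool_cam': array([[-1.14323836e-04,  9.65730622e-01,  2.59546438e-01,
        -7.17406106e-02],
       [-1.69154028e-04, -2.59546455e-01,  9.65730609e-01,
        -2.00379023e-01],
       [ 9.99999979e-01,  6.65027023e-05,  1.93029571e-04,
        -2.93188032e-05],
       [ 0.00000000e+00,  0.00000000e+00,  0.00000000e+00,
         1.00000000e+00]])}
```

View pics/top0.png

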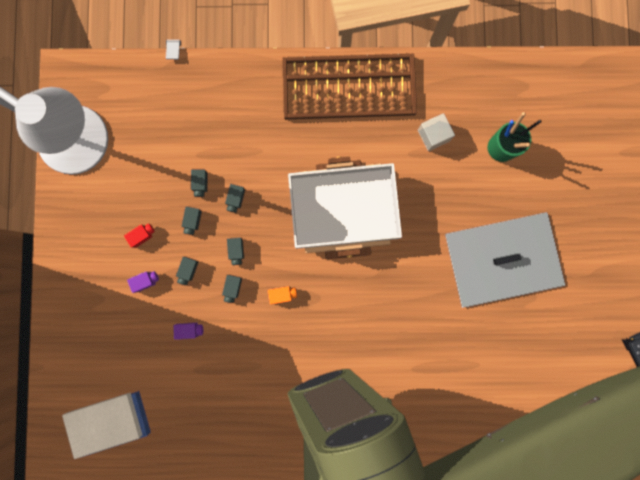

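View pics/scene0.png

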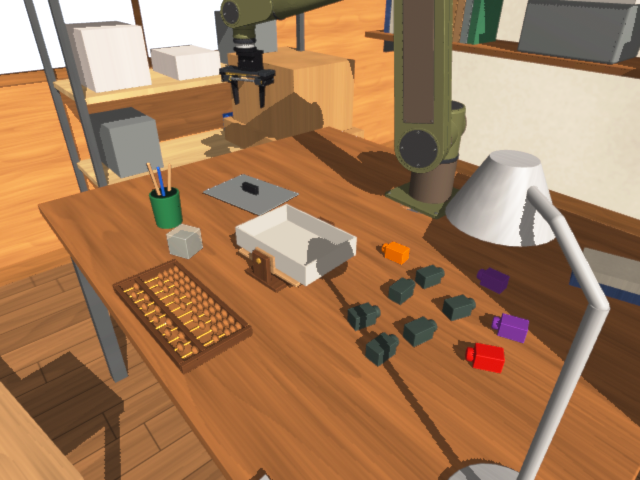

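Candidates in top view: six dark blanks at (199,182), (235,197), (191,220), (235,250), (187,270) and (232,288). The look-alikes are red (138,236), orange (281,295) and purple (143,281), (187,330), which I leave alone. I'll segment the dark ones and check them in one crop.

```bash
python3 - <<'E'
from h import *
im=np.load('pics/top0.npy')
hsv=cv2.cvtColor(im,cv2.COLOR_RGB2HSV)
for u,v in[(199,182),(235,250),(232,288),(187,331),(350,200),(310,190),(480,280)]: print((u,v),im[v,u],hsv[v,u])
m=((im[...,0].astype(int)-im[...,2]<5)&(im.max(2)<90)&(im[...,1].astype(int)>=im[...,0]-3)&(im[...,2].astype(int)-im[...,1]<12)).astype(np.uint8)
m[:,:150]=0;m[:,262:]=0;m[:160]=0;m[310:]=0
m=cv2.morphologyEx(m,cv2.MORPH_OPEN,np.ones((2,2)))
n,l,s,c=cv2.connectedComponentsWithStats(m)
for i in range(1,n):
    if s[i,4]<60: continue
    ys,xs=np.nonzero(l==i); r=cv2.minAreaRect(np.c_[xs,ys].astype(np.float32))
    b=cv2.boxPoints(r); P=np.array([at('top',p,0.03)[:2] for p in b])
    print(s[i],c[i].round(1),at('top',c[i],.02)[:2].round(4)); print('  box',P.round(3).tolist())
print('cam top',ray('top',(0,0))[0],'scene',ray('scene',(0,0))[0])
for p in [(289,174),(393,164),(402,240),(297,247)]: print('bin',at('top',p,.088).round(3))
for p in [(446,232),(548,213),(566,287),(464,307)]: print('lid',at('top',p,.012).round(3))
for p in [(494,262),(522,257)]: print('handle',at('top',p,.04).round(3))
b=im[165:310,115:305,::-1]; cv2.imwrite('pics/c1.png',cv2.resize(b,None,fx=4,fy=4,interpolation=cv2.INTER_CUBIC))
E
```

```text
(199, 182) [52 60 57] [79 34 60]
(235, 250) [82 96 88] [73 37 96]
(232, 288) [85 98 91] [74 34 98]
(187, 331) [ 92  48 111] [141 145 111]
(350, 200) [247 242 235] [ 18  12 247]
(310, 190) [158 151 142] [ 17  26 158]
(480, 280) [165 166 163] [ 40   5 166]
[193 173  15  24 195] [200.6 183.8] [0.6063 0.3445]
  box [[0.631, 0.361], [0.63, 0.328], [0.576, 0.327], [0.576, 0.36]]
[230 188  15  24 172] [236.8 197.1] [0.5739 0.2583]
  box [[0.543, 0.281], [0.596, 0.271], [0.589, 0.238], [0.536, 0.249]]
[189 212  12  23  87] [195.7 224.1] [0.5102 0.3553]
  box [[0.491, 0.373], [0.54, 0.347], [0.531, 0.331], [0.483, 0.358]]
[233 241  11  24  75] [240.  255.4] [0.4353 0.25  ]
  box [[0.42, 0.268], [0.47, 0.246], [0.461, 0.227], [0.412, 0.249]]
cam top [0.38378337 0.0528737  1.38225101] scene [1.09667    0.72135285 0.62883624]
bin [0.616 0.13  0.088]
bin [ 0.638 -0.106  0.088]
bin [ 0.465 -0.123  0.088]
bin [0.451 0.113 0.088]
lid [ 0.488 -0.238  0.012]
lid [ 0.531 -0.483  0.012]
lid [ 0.356 -0.518  0.012]
lid [ 0.31  -0.276  0.012]
handle [ 0.415 -0.342  0.04 ]
handle [ 0.426 -0.407  0.04 ]
```

View pics/c1.png

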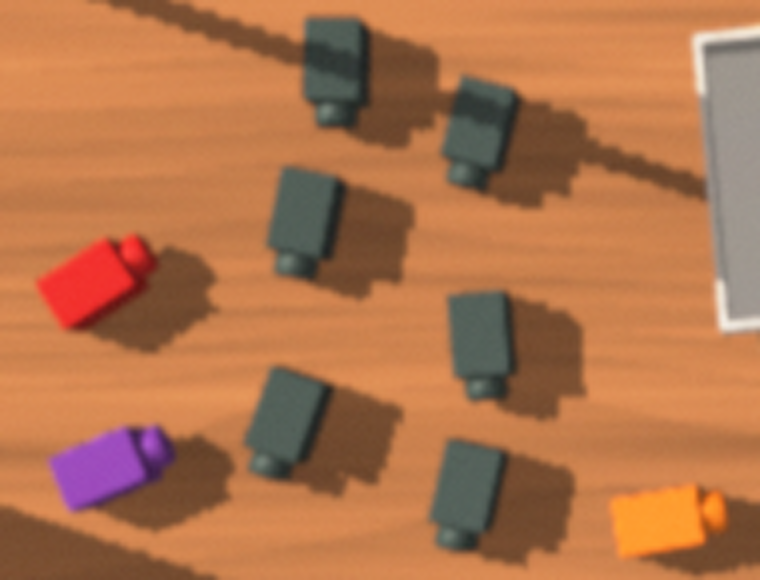

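```bash
cat > fit.py <<'E'
from h import *
from scipy.optimize import minimize
im=np.load('pics/top0.npy'); hsv=cv2.cvtColor(im,cv2.COLOR_RGB2HSV)
m=((hsv[...,1]<75)&(hsv[...,2]<130)&(hsv[...,0]>45)&(hsv[...,0]<110)).astype(np.uint8)
th=np.linspace(0,2*np.pi,16,endpoint=False)
bar=np.array([[x,y,z] for x in(-32,18) for y in(-17,17) for z in(0,34)])/1e3
kn=np.array([[x,13*np.cos(t),17+13*np.sin(t)] for x in(18,32) for t in th])/1e3
S=6
def sil(p,shape,off):
    a=np.zeros(shape,np.uint8); c,s=np.cos(p[2]),np.sin(p[2]); Rz=np.array([[c,-s,0],[s,c,0],[0,0,1]])
    for pts in(bar,kn):
        q=proj('top',pts@Rz.T+[p[0],p[1],0]); q=((q-off+.5)*S*16-8).round().astype(np.int32)
        cv2.fillConvexPoly(a,cv2.convexHull(q),255,shift=4)
    return a
for c in[(199,182),(235,197),(191,220),(235,250),(187,270),(232,288)]:
    off=np.array(c)-22; sub=cv2.resize(m[off[1]:off[1]+44,off[0]:off[0]+44]*255,None,fx=S,fy=S,interpolation=cv2.INTER_LINEAR)
    f=lambda p:np.mean(np.abs(sil(p,sub.shape,off).astype(float)-sub))
    P=at('top',c,.02); best=min((minimize(f,[P[0],P[1],y],method='Nelder-Mead',options=dict(initial_simplex=[[P[0],P[1],y],[P[0]+.01,P[1],y],[P[0],P[1]+.01,y],[P[0],P[1],y+.15]])) for y in(np.pi-.25,np.pi,np.pi+.25)),key=lambda r:r.fun)
    x,y,a=best.x; print(c,'ctr',x.round(4),y.round(4),'yaw-180 deg',np.degrees(a-np.pi).round(1),'bar ctr',(x-.007*np.cos(a)).round(4),(y-.007*np.sin(a)).round(4),'err',round(best.fun,2),'area',sub.mean().round(1))
E
python3 fit.py
```

```text
(199, 182) ctr 0.6076 0.3503 yaw-180 deg 7.8 bar ctr 0.6146 0.3513 err 18.72 area 41.5
(235, 197) ctr 0.5692 0.2641 yaw-180 deg -16.0 bar ctr 0.5759 0.2622 err 18.27 area 39.6
(191, 220) ctr 0.518 0.3674 yaw-180 deg -17.2 bar ctr 0.5247 0.3653 err 18.05 area 41.6
(235, 250) ctr 0.4452 0.2613 yaw-180 deg 0.3 bar ctr 0.4522 0.2613 err 16.59 area 40.0Traceback (most recent call last):
  File "fit.py", line 18, in <module>
    P=at('top',c,.02); best=min((minimize(f,[P[0],P[1],y],method='Nelder-Mead',options=dict(initial_simplex=[[P[0],P[1],y],[P[0]+.01,P[1],y],[P[0],P[1]+.01,y],[P[0],P[1],y+.15]])) for y in(np.pi-.25,np.pi,np.pi+.25)),key=lambda r:r.fun)
                            ~~~^^^^^^^^^^^^^^^^^^^^^^^^^^^^^^^^^^^^^^^^^^^^^^^^^^^^^^^^^^^^^^^^^^^^^^^^^^^^^^^^^^^^^^^^^^^^^^^^^^^^^^^^^^^^^^^^^^^^^^^^^^^^^^^^^^^^^^^^^^^^^^^^^^^^^^^^^^^^^^^^^^^^^^^^^^^^^^^^^^^^^^^^^^^^^^^^^^^^^^^^^^^^^
  File "fit.py", line 18, in <genexpr>
    P=at('top',c,.02); best=min((minimize(f,[P[0],P[1],y],method='Nelder-Mead',options=dict(initial_simplex=[[P[0],P[1],y],[P[0]+.01,P[1],y],[P[0],P[1]+.01,y],[P[0]
[... 236 characters left out ...]
^^^^^^^^^^^^^^^^
    res = _minimize_neldermead(fun, x0, args, callback, bounds=bounds,
                               **options)
    fsim[j] = func(sim[j])
              ~~~~^^^^^^^^
    fx = function(np.copy(x), *(wrapper_args + args))
  File "fit.py", line 17, in <lambda>
    f=lambda p:np.mean(np.abs(sil(p,sub.shape,off).astype(float)-sub))
                              ~~~^^^^^^^^^^^^^^^^^
  File "fit.py", line 12, in sil
    q=proj('top',pts@Rz.T+[p[0],p[1],0]); q=((q-off+.5)*S*16-8).round().astype(np.int32)
  File "h.py", line 18, in proj
    p=viewer.camera_params(n); K=np.array([[p['fx'],0,p['cx']],[0,p['fy'],p['cy']],[0,0,1.]])
ValueError: time passes only in moves, steps and waits
```

```bash
python3 - <<'E'
import re
s=open('h.py').read()
s=s.replace("import numpy as np, cv2","import numpy as np, cv2, functools\nCP=functools.cache(lambda n: viewer.camera_params(n))").replace("p=viewer.camera_params(","p=CP(")
open('h.py','w').write(s)
f=open('fit.py').read()
f=re.sub(r"m=\(\(hsv.*\n","m=(im[...,0].astype(int)<im[...,1]+4).astype(np.uint8)\n",f)
f=f.replace("x,y,a=best.x;","x,y,a=best.x; k=sil(best.x,sub.shape,off); tiles.append(cv2.merge([sub,k,k*0]));").replace("for c in[","tiles=[]\nfor c in[",1)+"cv2.imwrite('pics/fit.png',np.vstack([np.hstack(tiles[:3]),np.hstack(tiles[3:])])[:600])\n"
f=f.replace("'err'","'pix',proj('top',[x,y,.017]).round(1),'err'")
open('fit.py','w').write(f)
E
python3 fit.py
```

```text
(199, 182) ctr 0.6075 0.3496 yaw-180 deg 2.8 bar ctr 0.6145 0.3499 pix [[198.8 183.6]] err 14.65 area 45.8
(235, 197) ctr 0.5705 0.2651 yaw-180 deg -15.6 bar ctr 0.5772 0.2632 pix [[234.1 198.7]] err 14.44 area 43.5
(191, 220) ctr 0.5176 0.3672 yaw-180 deg -15.0 bar ctr 0.5243 0.3654 pix [[190.9 221.1]] err 14.34 area 45.6
(235, 250) ctr 0.4456 0.2617 yaw-180 deg 0.1 bar ctr 0.4526 0.2617 pix [[235.3 251.1]] err 13.57 area 43.1
(187, 270) ctr 0.4005 0.3775 yaw-180 deg -16.2 bar ctr 0.4072 0.3755 pix [[186.  270.6]] err 14.45 area 46.1
(232, 288) ctr 0.3588 0.2703 yaw-180 deg -10.7 bar ctr 0.3656 0.269 pix [[231.4 288.1]] err 13.59 area 44.0
```

View pics/fit.png

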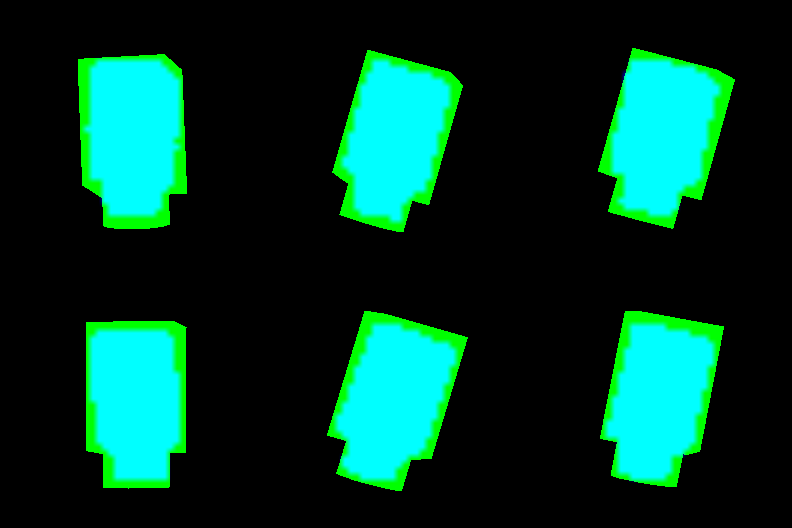

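Call:
carry_out([
  [-0.26,0,0,0,8.1],
  [-0.26,0,0,0,8.1],
  [-0.26,0,0,0,8.2],
  [-0.26,-10,0,-47,0],
  [-0.26,-10,0,-47,0],
  [-0.26,-10,0,-47,0],
  [-0.26,-10,0,-47,0],
  [-0.26,-10,0,-47,0],
  [-0.26,-10,0,-47,0],
  [-0.26,-10,0,-47,0],
], force=25)

```text
clock: 1.1
ee_pos: [0.3382, -0.261, 0.1839]
eef_rot: [-0.0, 0.0, 0.707, -0.707]
ft_force: [0.4, 0.9, 0.1]
width: 0.0599
```

Call:
carry_out([
  [-0.26,-10,0,-47,0],
  [-0.26,-10,0,-47,0],
  [-0.26,-10,0,-47,0],
  [-0.26,-10,0,-47,0],
  [-0.26,-10,0,-47,0],
  [-0.26,-10,0,-47,0],
  [-0.26,-10,0,-47,0],
  [-0.26,-10,0,-47,0],
  [-0.26,-10,0,-47,0],
  [-0.26,-10,10,-47,0],
])

```text
clock: 2.1
ee_pos: [0.4392, 0.2095, 0.1756]
eef_rot: [0.001, 0.001, 0.707, -0.707]
ft_force: [1.3, -0.2, 0.3]
width: 0.0599
```

Call:
carry_out([
  [-0.26,-6,20,-26,0],
  [-0.26,-7,30,-26,0],
  [-0.26,0,0,0,0],
])

```text
clock: 2.4
ee_pos: [0.4484, 0.26, 0.1191]
eef_rot: [0.002, 0.004, -0.706, 0.708]
ft_force: [-0.4, -1.0, -0.8]
width: 0.0597
```

```bash
python3 - <<'E'
from h import *
om=state(); shot('wrist','w0')
print(om[0]['ee_pos'],om[0]['clock'])
for n,p in dict(D=(.4525,.2617,.034),B=(.577,.263,.034),F=(.3655,.269,.034),tip=(*om[0]['ee_pos'][:2],.005)).items(): print(n,wproj(p,om).round(0))
E
```

```text
[0.44838352 0.2600173  0.11905522] 2.4
D [[316. 224.]]
B [[314.  65.]]
F [[307. 322.]]
tip [[318. 221.]]
```

View pics/w0.png

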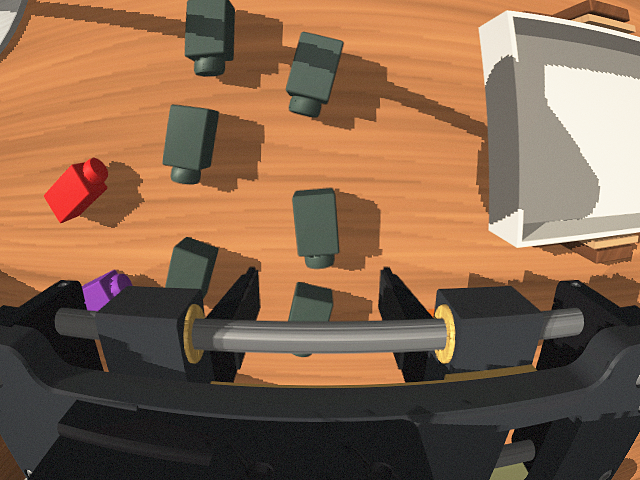

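Call:
carry_out([
  [-0.26,0,40,0,0],
  [-0.26,0,40,0,0],
  [-0.26,0,28,0,0],
  [-0.26,0,0,0,0],
  [-0.26,0,0,0,0],
])

```text
clock: 2.95
ee_pos: [0.4522, 0.2586, 0.0177]
eef_rot: [0.0, 0.001, 0.707, -0.707]
ft_force: [0.0, -0.2, -0.0]
width: 0.0599
```

Call:
carry_out([
  [-0.26,0,12,-3,0],
  [-0.26,0,0,0,0],
  [1,0,0,0,0],
  [1,0,0,0,0],
  [1,0,0,0,0],
  [1,0,0,0,0],
  [1,0,-40,0,0],
  [1,0,-40,0,0],
  [1,0,-45,0,0],
  [1,0,0,0,0],
], force=25)

```text
clock: 3.95
ee_pos: [0.4562, 0.2642, 0.1377]
eef_rot: [0.005, 0.005, 0.709, -0.705]
ft_force: [0.6, -0.1, 0.6]
width: 0.0026
```

```bash
python3 - <<'E'
from h import *
om=state(); shot('wrist','w1')
o=om[0]; print(o['ee_pos'],o['width'],o['clock'])
for n,p in dict(D=(.4525,.2617,.034),tip=(*o['ee_pos'][:2],.005)).items(): print(n,wproj(p,om).round(0))
E
```

```text
[0.45615205 0.26416121 0.137677  ] 0.0025555741700795517 3.95
D [[322. 231.]]
tip [[319. 220.]]
```

View pics/w1.png

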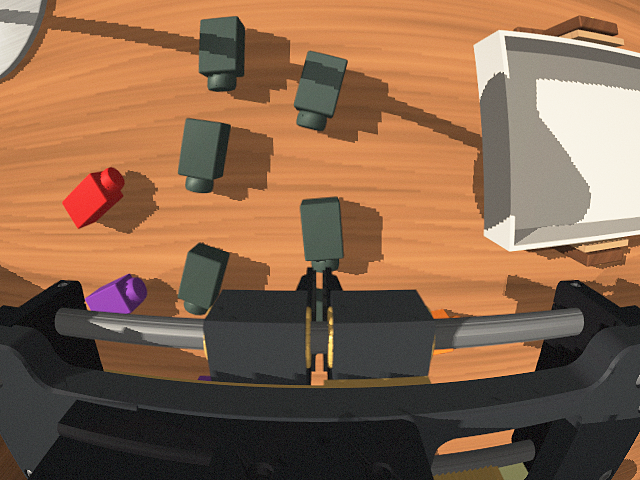

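Call:
carry_out([
  [-0.26,0,0,0,0],
  [-0.26,0,0,0,0],
  [-0.26,0,0,0,0],
  [-0.26,0,0,0,0],
  [-0.26,0,0,0,0],
  [-0.26,0,0,0,0],
  [-0.26,0,0,0,0],
])

```text
clock: 4.7
ee_pos: [0.4515, 0.262, 0.1294]
eef_rot: [0.0, 0.0, -0.707, 0.707]
ft_force: [-0.4, -0.5, 0.4]
width: 0.0519
```

Call:
carry_out([
  [-0.26,0,45,0,0],
  [-0.26,0,45,0,0],
  [-0.26,0,34,0,0],
  [-0.26,0,0,0,0],
  [1,0,0,0,0],
  [1,0,0,0,0],
  [1,0,0,0,0],
  [1,0,0,0,0],
  [1,0,0,0,0],
  [1,0,0,0,0],
], force=25)

```text
clock: 5.7
ee_pos: [0.4518, 0.2622, 0.006]
eef_rot: [0.0, 0.0, 0.707, -0.707]
ft_force: [-0.2, 0.4, 0.0]
width: 0.0172
```

```bash
python3 - <<'E'
from h import *
om=state(); shot('wrist','w2')
o=om[0]; print(o['ee_pos'],o['width'],o['clock'])
E
```

```text
[0.45179758 0.26215386 0.00600864] 0.01716985503403058 5.7
```

View pics/w2.png

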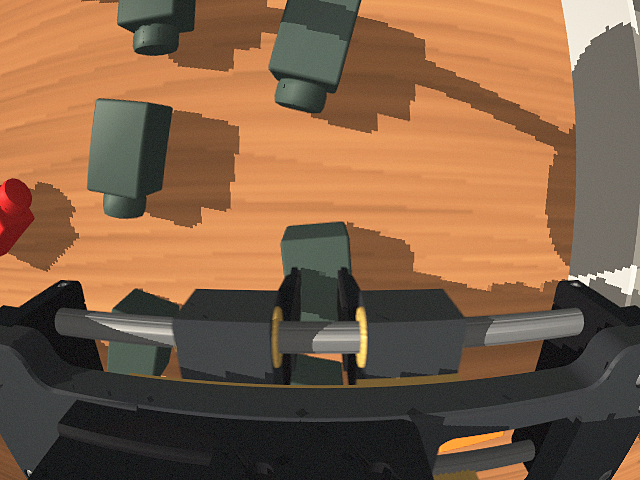

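```bash
cat > wf.py <<'E'
from h import *
from scipy.optimize import minimize
th=np.linspace(0,2*np.pi,16,endpoint=False)
bar=np.array([[x,y,z] for x in(-25,25) for y in(-17,17) for z in(0,34)])/1e3
kn=np.array([[x,13*np.cos(t),17+13*np.sin(t)] for x in(25,39) for t in th])/1e3
seals=dict(A=(.6145,.350,2.8),B=(.577,.263,-15.6),C=(.5243,.3654,-15),D=(.4526,.2617,0))
def test(name,pos,ks,vmax):
    im=np.load(f'pics/{name}.npy'); m=(im[...,0].astype(int)<im[...,1]+4).astype(np.uint8)*255
    M=np.array([[-1,0,0],[0,0,-1],[0,-1,0.]])
    reg=np.zeros(m.shape,bool)
    om=(dict(ee_pos=np.array(pos)),M)
    for k in ks:
        u,v=wproj([*seals[k][:2],.02],om)[0].astype(int); reg[max(v-60,0):min(v+60,vmax),max(u-60,0):u+60]=1
    def f(d,ret=0):
        a=np.zeros(m.shape,np.uint8); om=(dict(ee_pos=np.array(pos)+d),M)
        for k in ks:
            x,y,t=seals[k]; t=np.radians(t+180); c,s=np.cos(t),np.sin(t); Rz=np.array([[c,-s,0],[s,c,0],[0,0,1]])
            for p in(bar,kn): cv2.fillConvexPoly(a,cv2.convexHull((wproj(p@Rz.T+[x,y,0],om)*16).astype(np.int32)),255,shift=4)
        return np.abs(a.astype(float)-m)[reg].mean()
    d0=.015
    r=minimize(f,[0,0,0],method='Nelder-Mead',options=dict(initial_simplex=[[0,0,0],[d0,0,0],[0,d0,0],[0,0,2*d0]]))
    print(name,r.x.round(4),f(np.zeros(3)).round(2),r.fun.round(2))
test('w0',[.4484,.2600,.1191],'BC',260)
test('w1',[.4562,.2642,.1377],'ABC',235)
E
python3 wf.py
```

```text
w0 [-0.0013 -0.0007  0.0034] 6.76 5.56
w1 [ 0.0014 -0.0001  0.0076] 9.29 5.35
```

```bash
python3 - <<'E'
from h import *
o,M=state(); q=proj('scene',[o['ee_pos'],o['ee_pos']+[0,0,.03]]); print(o['width'],q)
c=q[0].astype(int); x0,y0=c-[70,60]; shot('scene','s1',(x0,y0,x0+140,y0+105),5); print(x0,y0,(q-[x0,y0])*5)
E
```

```text
0.013455897317600224 [[400.44212301 295.01542088]
 [401.83415215 284.19730615]]
330 235 [[352.21061507 300.07710438]
 [359.17076077 245.98653075]]
```

View pics/s1.png

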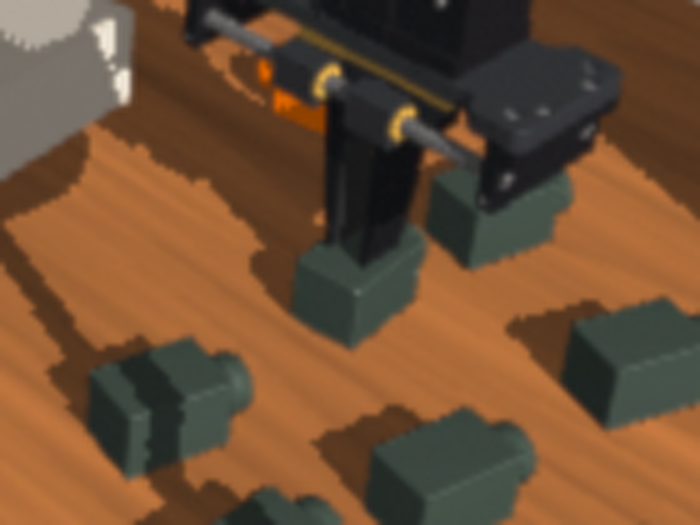

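The fingertips sit near the top of the blank while the reported TCP is at z = 0.006, so the real tips are about 30 mm above the reported TCP. I'll open and go down in small steps, watching the force.

Call:
carry_out([
  [-0.26,0,-3,0,0],
  [-0.26,0,0,0,0],
  [-0.26,0,0,0,0],
  [-0.26,0,0,0,0],
  [-0.26,0,0,0,0],
  [-0.26,0,0,0,0],
  [-0.26,0,0,0,0],
  [-0.26,0,5,0,0],
  [-0.26,0,5,0,0],
  [-0.26,0,0,0,0],
])

```text
clock: 6.8
ee_pos: [0.4506, 0.2616, -0.0028]
eef_rot: [0.001, 0.001, -0.707, 0.707]
ft_force: [-0.0, -0.4, 0.1]
width: 0.0602
```

Call:
carry_out([
  [-0.26,0,4,0,0],
  [-0.26,0,4,0,0],
  [-0.26,0,0,0,0],
])

```text
clock: 7.1
ee_pos: [0.4509, 0.2618, -0.0103]
eef_rot: [0.0, 0.0, -0.707, 0.707]
ft_force: [-0.1, -1.7, 0.2]
width: 0.0603
```

Call:
carry_out([
  [-0.26,0,5,0,0],
  [-0.26,0,4,0,0],
  [-0.26,0,0,0,0],
  [1,0,0,0,0],
  [1,0,0,0,0],
  [1,0,0,0,0],
  [1,0,0,0,0],
  [1,0,0,0,0],
  [1,0,0,0,0],
  [1,0,0,0,0],
], force=25)

```text
clock: 8.1
ee_pos: [0.4517, 0.2621, -0.0183]
eef_rot: [0.0, 0.0, 0.707, -0.707]
ft_force: [0.1, -0.8, 0.8]
width: 0.035
```

Call:
carry_out([
  [1,0,-40,0,0],
  [1,0,-45,0,0],
  [1,-3,-45,0,0],
  [1,-22,0,42,0],
  [1,-22,0,42,0],
  [1,-22,0,42,0],
  [1,-22,0,42,0],
  [1,-22,0,42,0],
  [1,-22,0,42,0],
  [1,0,0,0,-5],
])

```text
clock: 9.1
ee_pos: [0.5882, 0.0051, 0.1111]
eef_rot: [-0.03, 0.03, -0.706, 0.707]
ft_force: [-0.2, 0.5, -1.7]
width: 0.0351
```

Call:
carry_out([
  [1,0,0,0,0],
  [1,0,0,0,0],
])

```text
clock: 9.3
ee_pos: [0.5858, 0.0103, 0.1107]
eef_rot: [0.03, -0.031, 0.707, -0.706]
ft_force: [-0.8, -0.1, -2.1]
width: 0.0354
```

Call:
carry_out([
  [1,-1,30,3,0],
  [1,0,25,0,0],
  [1,0,15,0,0],
  [1,0,9,0,0],
  [1,0,4,0,0],
  [1,0,0,0,0],
  [1,0,0,0,0],
])

```text
clock: 10.0
ee_pos: [0.5887, 0.0072, 0.0297]
eef_rot: [-0.032, 0.03, -0.706, 0.707]
ft_force: [-0.4, -1.1, -1.3]
width: 0.0354
```

Call:
carry_out([
  [1,0,3,0,0],
  [1,0,0,0,0],
  [0.03,0,0,0,0],
  [0.03,0,0,0,0],
  [0.03,0,0,0,0],
  [0.03,0,0,0,0],
  [0.03,0,-20,0,0],
  [0.03,0,-35,0,0],
  [-0.26,0,-40,0,0],
  [-0.26,0,0,0,0],
])

```text
clock: 11.0
ee_pos: [0.5924, 0.0068, 0.128]
eef_rot: [-0.035, 0.026, -0.706, 0.707]
ft_force: [1.4, -0.6, 0.2]
width: 0.0566
```

```bash
python3 - <<'E'
from h import *
om=state(); o=om[0]; shot('wrist','w3'); print(o['ee_pos'],o['width'],o['clock'])
E
```

```text
[0.59238452 0.00680532 0.12795575] 0.056568228815745844 11.0
```

View pics/w3.png

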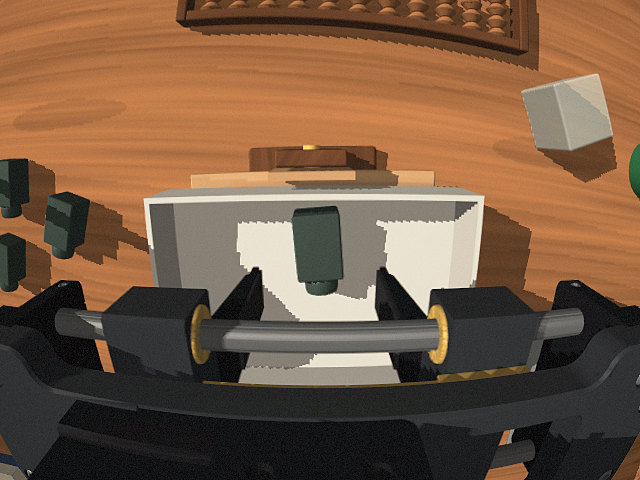

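Call:
carry_out([
  [-0.26,-2,0,-40,0],
  [-0.26,-2,0,-44,0],
  [-0.26,-2,0,-44,0],
  [-0.26,-2,0,-44,0],
  [-0.26,-2,0,-43,0],
  [-0.26,-1,0,-41,0],
  [-0.26,0,10,0,6.9],
  [-0.26,0,20,0,6.9],
  [-0.26,0,30,0,6.8],
  [-0.26,0,0,0,0],
])

```text
clock: 12.05
ee_pos: [0.5717, 0.2616, 0.0539]
eef_rot: [0.099, -0.092, -0.699, 0.702]
ft_force: [-0.8, -0.2, -0.5]
width: 0.0598
```

Call:
carry_out([
  [-0.26,0,0,0,0],
])

```text
clock: 12.15
ee_pos: [0.5752, 0.2627, 0.0589]
eef_rot: [0.096, -0.094, -0.7, 0.701]
ft_force: [-0.7, -1.0, -0.1]
width: 0.0598
```

Call:
carry_out([
  [-0.26,-2,30,0,0],
  [-0.26,0,30,0,0],
  [-0.26,0,12,0,0],
  [-0.26,0,5,0,0],
  [1,0,0,0,0],
  [1,0,0,0,0],
  [1,0,0,0,0],
  [1,0,0,0,0],
  [1,0,0,0,0],
  [1,0,0,0,0],
])

```text
clock: 13.15
ee_pos: [0.5793, 0.2629, -0.0151]
eef_rot: [-0.095, 0.097, 0.701, -0.7]
ft_force: [0.1, -0.2, 5.7]
width: 0.034
```

Call:
carry_out([
  [1,0,-40,0,0],
  [1,0,-45,0,0],
  [1,0,-45,0,0],
  [1,-1,0,45,0],
  [1,-1,0,45,0],
  [1,-1,0,45,0],
  [1,-1,0,45,0],
  [1,-1,0,45,0],
  [1,-1,0,45,0],
  [1,0,0,0,-7],
])

```text
clock: 14.15
ee_pos: [0.5096, -0.0032, 0.1125]
eef_rot: [0.055, -0.053, -0.705, 0.706]
ft_force: [0.0, 0.9, -1.0]
width: 0.0336
```

Call:
carry_out([
  [1,0,0,0,-7],
  [1,0,0,0,-6.6],
  [1,0,15,0,0],
  [1,0,0,0,0],
  [1,0,0,0,0],
])

```text
clock: 14.65
ee_pos: [0.5103, 0.0011, 0.0968]
eef_rot: [0.029, -0.031, 0.707, -0.706]
ft_force: [-0.2, -0.1, -2.5]
width: 0.0338
```

Call:
carry_out([
  [1,0,30,0,0],
  [1,0,22,0,0],
  [1,0,10,0,0],
  [1,0,5,0,0],
  [1,0,3,0,0],
  [1,0,0,0,0],
  [1,0,0,0,0],
])

```text
clock: 15.35
ee_pos: [0.5124, 0.0008, 0.0295]
eef_rot: [-0.031, 0.03, -0.706, 0.707]
ft_force: [-0.0, 1.0, -0.5]
width: 0.034
```

Call:
carry_out([
  [1,0,2,0,0],
  [1,0,0,0,0],
  [0.03,0,0,0,0],
  [0.03,0,0,0,0],
  [0.03,0,0,0,0],
  [0.03,0,0,0,0],
  [0.03,0,-20,0,0],
  [0.03,0,-35,0,0],
  [-0.26,0,-40,0,0],
  [-0.26,-16,0,-42,0],
])

```text
clock: 16.35
ee_pos: [0.5281, 0.0414, 0.1285]
eef_rot: [-0.033, 0.025, -0.706, 0.707]
ft_force: [0.9, 0.3, 1.3]
width: 0.0566
```

Call:
carry_out([
  [-0.26,-17,0,-42,0],
  [-0.26,-17,0,-42,0],
  [-0.26,-16,0,-42,0],
  [-0.26,-17,0,-43,0],
  [-0.26,-17,0,-43,0],
  [-0.26,-16,0,-43,0],
  [-0.26,-16,20,-42,0],
  [-0.26,0,30,0,2.2],
  [-0.26,0,0,0,0],
  [-0.26,0,0,0,0],
])

```text
clock: 17.35
ee_pos: [0.6126, 0.3495, 0.0704]
eef_rot: [-0.017, 0.018, -0.706, 0.707]
ft_force: [-0.3, 0.2, 1.9]
width: 0.06
```

Call:
carry_out([
  [-0.26,-2,35,0,0],
  [-0.26,0,30,0,0],
  [-0.26,0,17,0,0],
  [-0.26,0,6,0,0],
  [1,0,0,0,0],
  [1,0,0,0,0],
  [1,0,0,0,0],
  [1,0,0,0,0],
  [1,0,0,0,0],
  [1,0,0,0,0],
])

```text
clock: 18.35
ee_pos: [0.6166, 0.3507, -0.0147]
eef_rot: [0.018, -0.016, 0.707, -0.707]
ft_force: [-0.7, -0.5, 5.2]
width: 0.0342
```

Call:
carry_out([
  [1,0,-40,0,0],
  [1,0,-45,0,0],
  [1,0,-43,0,0],
  [1,8,0,45,0],
  [1,8,0,45,0],
  [1,8,0,45,0],
  [1,8,0,46,0],
  [1,8,0,45,0],
  [1,8,0,45,0],
  [1,0,0,0,-2.2],
])

```text
clock: 19.35
ee_pos: [0.5795, 0.0726, 0.1107]
eef_rot: [-0.029, 0.03, -0.706, 0.707]
ft_force: [0.5, 1.6, -1.2]
width: 0.0343
```

Call:
carry_out([
  [1,0,15,0,0],
  [1,0,0,0,0],
  [1,0,0,0,0],
])

```text
clock: 19.65
ee_pos: [0.5797, 0.078, 0.0948]
eef_rot: [0.03, -0.032, 0.706, -0.706]
ft_force: [0.6, 0.1, -0.9]
width: 0.034
```

Call:
carry_out([
  [1,0,30,0,0],
  [1,0,22,0,0],
  [1,0,10,0,0],
  [1,0,5,0,0],
  [1,0,0,0,0],
  [1,0,0,0,0],
])

```text
clock: 20.25
ee_pos: [0.5818, 0.0774, 0.0307]
eef_rot: [-0.032, 0.03, -0.706, 0.706]
ft_force: [-0.1, -0.4, -0.3]
width: 0.0343
```

Call:
carry_out([
  [1,0,3,0,0],
  [1,0,0,0,0],
  [0.03,0,0,0,0],
  [0.03,0,0,0,0],
  [0.03,0,0,0,0],
  [0.03,0,0,0,0],
  [0.03,0,-20,0,0],
  [0.03,0,-35,0,0],
  [-0.26,0,-40,0,0],
  [-0.26,4,0,-41,0],
])

```text
clock: 21.25
ee_pos: [0.5786, 0.1157, 0.1291]
eef_rot: [-0.034, 0.024, -0.706, 0.707]
ft_force: [1.5, 1.3, -0.4]
width: 0.0564
```

Call:
carry_out([
  [-0.26,5,0,-42,0],
  [-0.26,5,0,-42,0],
  [-0.26,4,0,-42,0],
  [-0.26,5,0,-42,0],
  [-0.26,5,0,-42,0],
  [-0.26,4,0,-41,0],
  [-0.26,0,10,0,6.7],
  [-0.26,0,20,0,6.7],
  [-0.26,0,20,0,6.6],
  [-0.26,0,0,0,0],
])

```text
clock: 22.25
ee_pos: [0.521, 0.3641, 0.0678]
eef_rot: [0.094, -0.09, -0.7, 0.702]
ft_force: [-0.3, 0.2, -0.3]
width: 0.0593
```

Call:
carry_out([
  [-0.26,-1,35,0,0],
  [-0.26,0,30,0,0],
  [-0.26,0,15,0,0],
  [-0.26,0,6,0,0],
  [1,0,0,0,0],
  [1,0,0,0,0],
  [1,0,0,0,0],
  [1,0,0,0,0],
  [1,0,0,0,0],
  [1,0,0,0,0],
])

```text
clock: 23.25
ee_pos: [0.5255, 0.3657, -0.0129]
eef_rot: [-0.092, 0.093, 0.702, -0.7]
ft_force: [0.3, 0.4, 5.2]
width: 0.0343
```

Call:
carry_out([
  [1,0,-40,0,0],
  [1,0,-45,0,0],
  [1,0,-43,0,0],
  [1,-19,0,44,0],
  [1,-20,0,44,0],
  [1,-20,0,44,0],
  [1,-20,0,44,0],
  [1,-20,0,44,0],
  [1,-20,0,44,0],
  [1,-20,0,44,0],
])

```text
clock: 24.25
ee_pos: [0.5781, 0.0296, 0.1127]
eef_rot: [0.093, -0.092, -0.701, 0.701]
ft_force: [1.5, 0.0, -1.2]
width: 0.0341
```

Call:
carry_out([
  [1,-19,0,44,0],
  [1,-19,0,44,0],
  [1,0,0,0,-6.7],
  [1,0,0,0,-6.7],
  [1,0,0,0,-6.6],
  [1,0,15,0,0],
  [1,0,0,0,0],
  [1,0,0,0,0],
])

```text
clock: 25.05
ee_pos: [0.5916, -0.0629, 0.0967]
eef_rot: [0.029, -0.031, 0.707, -0.706]
ft_force: [0.7, 1.2, -2.2]
width: 0.0343
```

Target was (0.5934, -0.0623), so that's fine. Lower to about 0.034.

Call:
carry_out([
  [1,0,30,0,0],
  [1,0,20,0,0],
  [1,0,8,0,0],
  [1,0,4,0,0],
  [1,0,0,0,0],
  [1,0,0,0,0],
])

```text
clock: 25.65
ee_pos: [0.5939, -0.0634, 0.0378]
eef_rot: [-0.032, 0.03, -0.706, 0.707]
ft_force: [0.6, -0.7, -0.9]
width: 0.0346
```

Call:
carry_out([
  [1,0,3,0,0],
  [1,0,0,0,0],
  [0.03,0,0,0,0],
  [0.03,0,0,0,0],
  [0.03,0,0,0,0],
  [0.03,0,0,0,0],
  [0.03,0,-20,0,0],
  [0.03,0,-35,0,0],
  [-0.26,0,-40,0,0],
  [-0.26,14,0,-45,0],
])

```text
clock: 26.65
ee_pos: [0.5809, -0.023, 0.1364]
eef_rot: [-0.034, 0.024, -0.705, 0.708]
ft_force: [1.9, 1.3, 0.3]
width: 0.0562
```

Call:
carry_out([
  [-0.26,15,0,-45,0],
  [-0.26,15,0,-45,0],
  [-0.26,15,0,-46,0],
  [-0.26,15,0,-45,0],
  [-0.26,15,0,-46,0],
  [-0.26,15,0,-45,0],
  [-0.26,15,0,-45,0],
  [-0.26,15,0,-46,0],
  [-0.26,14,0,-45,0],
  [-0.26,0,10,0,7],
])

```text
clock: 27.65
ee_pos: [0.4046, 0.3802, 0.1204]
eef_rot: [-0.01, 0.012, 0.708, -0.706]
ft_force: [-0.4, -0.6, 0.2]
width: 0.06
```

Call:
carry_out([
  [-0.26,0,20,0,7],
  [-0.26,0,20,0,7.2],
  [-0.26,0,0,0,0],
  [-0.26,0,0,0,0],
])

```text
clock: 28.05
ee_pos: [0.4059, 0.375, 0.0785]
eef_rot: [0.099, -0.099, -0.7, 0.7]
ft_force: [0.2, -0.2, 0.1]
width: 0.0602
```

Call:
carry_out([
  [-0.26,-1,40,0,0],
  [-0.26,0,35,0,0],
  [-0.26,0,15,0,0],
  [-0.26,0,5,0,0],
  [1,0,0,0,0],
  [1,0,0,0,0],
  [1,0,0,0,0],
  [1,0,0,0,0],
  [1,0,0,0,0],
  [1,0,0,0,0],
])

```text
clock: 29.05
ee_pos: [0.4079, 0.3755, -0.015]
eef_rot: [-0.099, 0.1, 0.701, -0.7]
ft_force: [-0.1, -0.9, 5.6]
width: 0.0341
```

Call:
carry_out([
  [1,0,-40,0,0],
  [1,0,-45,0,0],
  [1,0,-45,0,0],
  [1,-25,0,38,0],
  [1,-26,0,38,0],
  [1,-26,0,38,0],
  [1,-26,0,38,0],
  [1,-26,0,38,0],
  [1,-26,0,38,0],
  [1,-25,0,37,0],
])

```text
clock: 30.05
ee_pos: [0.5057, 0.0683, 0.1131]
eef_rot: [-0.1, 0.1, 0.7, -0.7]
ft_force: [0.5, 0.3, -2.0]
width: 0.0342
```

Call:
carry_out([
  [1,0,0,0,-7],
  [1,0,0,0,-7],
  [1,0,0,0,-7.2],
  [1,0,15,0,0],
  [1,0,0,0,0],
  [1,0,0,0,0],
])

```text
clock: 30.65
ee_pos: [0.5047, 0.0702, 0.0969]
eef_rot: [0.029, -0.031, 0.706, -0.706]
ft_force: [0.4, -0.2, -1.4]
width: 0.0343
```

Grip offset is 15–16 mm and the tray should be level, so release at about 0.028.

Call:
carry_out([
  [1,0,30,0,0],
  [1,0,24,0,0],
  [1,0,10,0,0],
  [1,0,3,0,0],
  [1,0,0,0,0],
  [1,0,0,0,0],
])

```text
clock: 31.25
ee_pos: [0.5071, 0.0702, 0.0329]
eef_rot: [-0.032, 0.03, -0.706, 0.706]
ft_force: [0.4, -0.8, -1.7]
width: 0.0344
```

Call:
carry_out([
  [1,0,4,0,0],
  [1,0,0,0,0],
  [0.03,0,0,0,0],
  [0.03,0,0,0,0],
  [0.03,0,0,0,0],
  [0.03,0,0,0,0],
  [0.03,0,-20,0,0],
  [0.03,0,-35,0,0],
  [-0.26,0,-40,0,0],
  [-0.26,20,0,-35,0],
])

```text
clock: 32.25
ee_pos: [0.4889, 0.1021, 0.1299]
eef_rot: [-0.034, 0.024, -0.706, 0.707]
ft_force: [0.6, 0.5, 1.2]
width: 0.0566
```

Call:
carry_out([
  [-0.26,21,0,-35,0],
  [-0.26,21,0,-35,0],
  [-0.26,21,0,-35,0],
  [-0.26,20,0,-35,0],
  [-0.26,20,0,-35,0],
  [-0.26,0,10,0,5.3],
  [-0.26,0,20,0,5.2],
  [-0.26,0,20,0,5.2],
  [-0.26,0,0,0,0],
  [-0.26,0,0,0,0],
])

```text
clock: 33.25
ee_pos: [0.3649, 0.2685, 0.0726]
eef_rot: [0.065, -0.065, -0.704, 0.704]
ft_force: [-0.6, 0.3, 0.4]
width: 0.0599
```

Call:
carry_out([
  [-0.26,0,40,0,0],
  [-0.26,0,30,0,0],
  [-0.26,0,14,0,0],
  [-0.26,0,4,0,0],
  [1,0,0,0,0],
  [1,0,0,0,0],
  [1,0,0,0,0],
  [1,0,0,0,0],
  [1,0,0,0,0],
  [1,0,0,0,0],
])

```text
clock: 34.25
ee_pos: [0.3659, 0.2691, -0.0143]
eef_rot: [-0.065, 0.066, 0.704, -0.704]
ft_force: [-0.5, -1.5, 5.4]
width: 0.0337
```

Call:
carry_out([
  [1,0,-40,0,0],
  [1,0,-45,0,0],
  [1,0,-45,0,0],
  [1,-26,0,38,0],
  [1,-27,0,38,0],
  [1,-27,0,38,0],
  [1,-27,0,38,0],
  [1,-27,0,38,0],
  [1,-27,0,38,0],
  [1,-26,0,38,0],
])

```text
clock: 35.25
ee_pos: [0.4993, -0.0293, 0.1139]
eef_rot: [-0.066, 0.066, 0.704, -0.704]
ft_force: [1.1, 0.1, -1.3]
width: 0.0341
```

Call:
carry_out([
  [1,-26,0,38,0],
  [1,0,0,0,-5.3],
  [1,0,0,0,-5.2],
  [1,0,0,0,-5.2],
  [1,0,15,0,0],
  [1,0,0,0,0],
  [1,0,0,0,0],
])

```text
clock: 35.95
ee_pos: [0.5167, -0.0693, 0.0979]
eef_rot: [0.03, -0.031, 0.707, -0.706]
ft_force: [0.1, 0.8, -0.5]
width: 0.0342
```

Call:
carry_out([
  [1,0,30,0,0],
  [1,0,22,0,0],
  [1,0,8,0,0],
  [1,0,4,0,0],
  [1,0,0,0,0],
  [1,0,0,0,0],
])

```text
clock: 36.55
ee_pos: [0.5189, -0.0699, 0.0368]
eef_rot: [-0.032, 0.03, -0.706, 0.707]
ft_force: [0.0, 0.2, -2.0]
width: 0.0338
```

Call:
carry_out([
  [1,0,3,0,0],
  [1,0,0,0,0],
  [0.03,0,0,0,0],
  [0.03,0,0,0,0],
  [0.03,0,0,0,0],
  [0.03,0,0,0,0],
  [0.03,0,-20,0,0],
  [0.03,0,-35,0,0],
  [-0.26,0,-40,0,0],
  [-0.26,30,-20,0,0],
])

```text
clock: 37.55
ee_pos: [0.4913, -0.0728, 0.1521]
eef_rot: [-0.034, 0.029, -0.706, 0.707]
ft_force: [0.6, -0.6, 0.7]
width: 0.0567
```

Call:
carry_out([
  [-0.26,45,-10,0,0],
  [-0.26,40,-10,0,0],
  [-0.26,30,0,40,0],
  [-0.26,0,0,45,0],
  [-0.26,0,0,45,0],
  [-0.26,0,0,45,0],
  [-0.26,0,0,0,0],
  [-0.26,0,0,0,0],
])

```text
clock: 38.35
ee_pos: [0.3883, -0.2571, 0.1672]
eef_rot: [0.03, -0.03, 0.707, -0.706]
ft_force: [-0.1, 0.8, 0.6]
width: 0.0597
```

```bash
python3 - <<'E'
from h import *
o,M=state(); print(o['ee_pos'],o['clock'])
a=shot('top','t2')[1]; b=shot('scene','s2')[1]
A=cv2.resize(a[150:320,270:590,::-1],None,fx=2.5,fy=2.5,interpolation=cv2.INTER_CUBIC)
B=cv2.resize(b[165:310,190:430,::-1],None,fx=1.2,fy=1.2)
cv2.imwrite('pics/c2.png',np.vstack([A,cv2.copyMakeBorder(B,0,0,0,800-B.shape[1],cv2.BORDER_CONSTANT)])); print(A.shape,B.shape)
E
```

```text
[ 0.38828653 -0.25711688  0.16720704] 38.35
(425, 800, 3) (174, 288, 3)
```

View pics/c2.png

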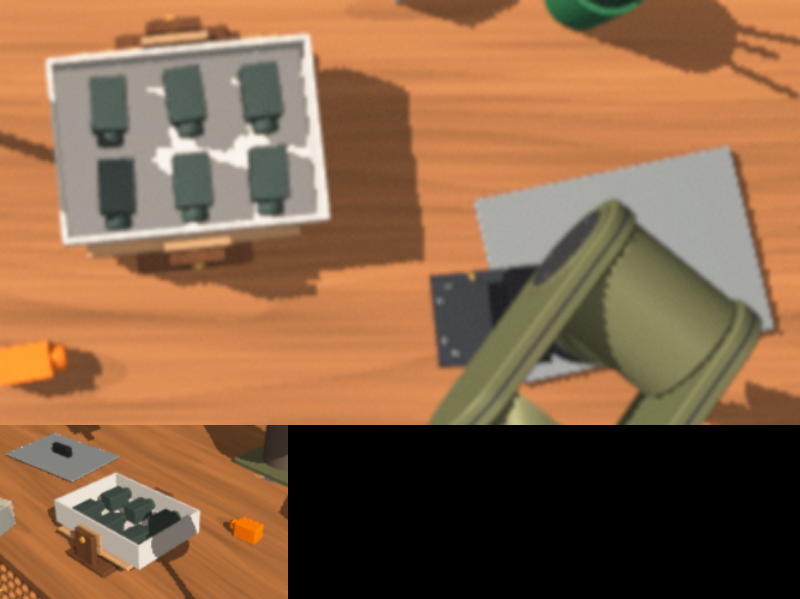

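```bash
cat > bf.py <<'E'
from h import *
from scipy.optimize import minimize
S=3
def big(a): return cv2.resize(a,None,fx=S,fy=S,interpolation=cv2.INTER_LINEAR)
def draw(q,shape):
    a=np.zeros(shape,np.uint8); cv2.fillConvexPoly(a,cv2.convexHull((((q+.5)*S-.5)*16).round().astype(np.int32)),255,shift=4); return a
def mask(im,roi,lo):
    h=cv2.cvtColor(im,cv2.COLOR_RGB2HSV); m=((h[...,1]<60)&(h[...,2]>lo)).astype(np.uint8)
    r=np.zeros_like(m); r[roi[1]:roi[3],roi[0]:roi[2]]=1; return m*r
def biggest(m):
    n,l,s,c=cv2.connectedComponentsWithStats(m); i=1+np.argmax(s[1:,4]); k,_=cv2.findContours((l==i).astype(np.uint8)*255,cv2.RETR_EXTERNAL,cv2.CHAIN_APPROX_NONE)
    return k[0]
def rigid(pts,x,y,z,yaw,lean,zp):
    P=pts-[0,0,zp]; P=P@R.from_rotvec([lean,0,0]).as_matrix().T+[0,0,zp]
    return P@R.from_rotvec([0,0,yaw]).as_matrix().T+[x,y,z]
B=np.array([[sx*.084,sy*.120,z] for sx in(-1,1) for sy in(-1,1) for z in(0,.05)])
def binfit(t,s):
    T=np.load(f'pics/{t}.npy'); Sc=np.load(f'pics/{s}.npy'); ms=[]
    for im,roi,lo in((T,(275,150,415,260),95),(Sc,(225,195,365,290),95)):
        m=mask(im,roi,lo); c=biggest(m); a=np.zeros(m.shape,np.uint8); cv2.fillConvexPoly(a,cv2.convexHull(c),255); ms.append(big(a))
    def f(p,w=(1,1)):
        Q=rigid(B,p[0],p[1],.038,p[2],p[3],.024)
        return sum(k*np.abs(draw(proj(n,Q),m.shape).astype(float)-m).sum()/255/S/S for k,n,m in zip(w,('top','scene'),ms))
    x0=np.array([.5425,.0035,.088,0]); 
    r=minimize(f,x0,method='Nelder-Mead',options=dict(initial_simplex=[x0]+[x0+e for e in np.diag([.01,.01,.05,.05])],xatol=1e-5))
    print(t,'bin x,y,yaw,lean',r.x.round(4),'err px',round(r.fun,1), [round(f(r.x,w),1) for w in((1,0),(0,1))])
binfit('top0','scene0'); binfit('t2','s2')
L=np.array([[sx*.089,sy*.125,z] for sx in(-1,1) for sy in(-1,1) for z in(.008,.012)])
def lidfit(t,poly=None):
    im=np.load(f'pics/{t}.npy'); h=cv2.cvtColor(im,cv2.COLOR_RGB2HSV)
    m=((h[...,1]<40)&(h[...,2]>100)).astype(np.uint8); m[:195]=0; m[320:]=0; m[:,:435]=0; m[:,600:]=0
    v=np.ones(m.shape,np.uint8)
    if poly is not None: cv2.fillPoly(v,[poly],0)
    a=np.zeros(m.shape,np.uint8); cv2.drawContours(a,[biggest(m)],-1,255,-1); a,vv=big(a),big(v*255)>200
    f=lambda p:(np.abs(draw(proj('top',rigid(L,p[0],p[1],0,p[2],0,0)),a.shape).astype(float)-a)*vv).sum()/255/S/S
    x0=np.array([.42,-.39,.18]); r=minimize(f,x0,method='Nelder-Mead',options=dict(initial_simplex=[x0,x0+[.02,0,0],x0+[0,.03,0],x0+[0,0,.06]],xatol=1e-5))
    print(t,'lid x,y,yaw',r.x.round(4),round(r.fun,1))
if __name__=='__main__':
    lidfit('top0')
    lidfit('t2',(np.array([(425,265),(530,252),(590,190),(640,193),(772,310),(772,345),(700,425),(425,425)])/2.5+[270,150]).astype(np.int32))
E
python3 bf.py
```

```text
top0 bin x,y,yaw,lean [ 0.545   0.004   0.0908 -0.0214] err px 2039.0 [np.float64(198.6), np.float64(1840.4)]
t2 bin x,y,yaw,lean [0.5451 0.0052 0.0916 0.017 ] err px 306.8 [np.float64(185.3), np.float64(121.6)]
top0 lid x,y,yaw [ 0.4215 -0.376   0.2055] 233.1
t2 lid x,y,yaw [ 0.4292 -0.4099  0.2002] 81.3
```

```bash
python3 - <<'E'
import bf
from bf import *
for s in('scene0','s2'):
    im=np.load(f'pics/{s}.npy')
    for sat in(40,60,80):
        h=cv2.cvtColor(im,cv2.COLOR_RGB2HSV); m=((h[...,1]<sat)&(h[...,2]>95)).astype(np.uint8); r=np.zeros_like(m); r[195:290,225:365]=1
        c=biggest(m*r); hu=cv2.convexHull(c)[:,0]; print(s,sat,cv2.contourArea(cv2.convexHull(c)),'ext',c.reshape(-1,2).min(0),c.reshape(-1,2).max(0))
P=[[sx*.084,sy*.120,.05] for sx in(-1,1) for sy in(-1,1)]
for lean in(0,.017): print(lean,proj('scene',rigid(np.array(P),.5451,.0052,.038,.0916,lean,.024)).round(1).tolist())
ims=[np.load(f'pics/{s}.npy')[195:300,225:367,::-1] for s in('scene0','s2')]
cv2.imwrite('pics/c3.png',np.hstack([cv2.resize(i,(400,296),interpolation=cv2.INTER_CUBIC) for i in ims]))
E
```

```text
top0 bin x,y,yaw,lean [ 0.545   0.004   0.0908 -0.0214] err px 2039.0 [np.float64(198.6), np.float64(1840.4)]
t2 bin x,y,yaw,lean [0.5451 0.0052 0.0916 0.017 ] err px 306.8 [np.float64(185.3), np.float64(121.6)]
scene0 40 7480.0 ext [225 195] [355 284]
scene0 60 7570.5 ext [225 195] [355 285]
scene0 80 7642.5 ext [225 195] [356 285]
s2 40 5636.0 ext [236 205] [355 284]
s2 60 5754.5 ext [236 205] [355 284]
s2 80 5824.0 ext [236 205] [356 284]
0 [[285.9, 203.8], [356.0, 237.0], [234.5, 226.7], [304.7, 267.1]]
0.017 [[285.9, 204.4], [355.9, 236.2], [234.4, 227.3], [304.6, 266.3]]
```

View pics/c3.png

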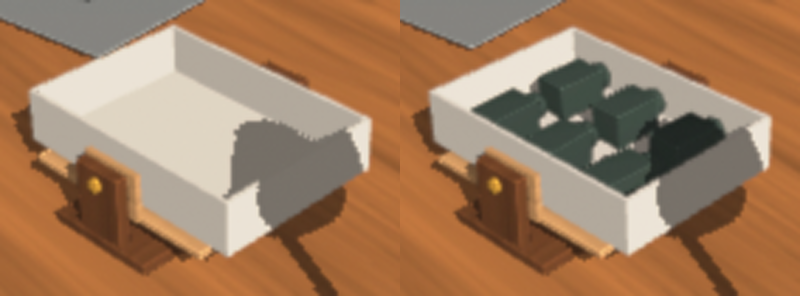

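```bash
python3 - <<'E'
from h import *
a=[cv2.cvtColor(np.load(f'pics/{s}.npy'),cv2.COLOR_RGB2GRAY).astype(np.float32) for s in('scene0','s2')]
def sh(x0,y0,x1,y1):
    W=np.eye(2,3,dtype=np.float32)
    c,W=cv2.findTransformECC(a[0][y0:y1,x0:x1],a[1][y0:y1,x0:x1],W,cv2.MOTION_TRANSLATION,(3,200,1e-6),None,3); return c.__round__(3),W[:,2].round(3)
print('+y near corner',sh(290,262,312,292)); print('+y far corner',sh(347,228,366,255))
print('-y near corner',sh(226,218,244,248)); print('tray -y',sh(226,244,252,262)); print('tray +y',sh(286,268,306,290))
print('fixed post',sh(245,255,290,292))
E
```

```text
+y near corner (0.888, array([-0.453,  0.046], dtype=float32))
+y far corner (0.957, array([-0.038, -0.485], dtype=float32))
-y near corner (0.997, array([0.013, 0.499], dtype=float32))
tray -y (0.888, array([0.203, 0.451], dtype=float32))
tray +y (0.927, array([ 0.089, -0.309], dtype=float32))
fixed post (0.992, array([-0.025, -0.145], dtype=float32))
```

Call:
carry_out([
  [-0.26,-7,0,39,0],
  [-0.26,-7,0,39,0],
  [-0.26,-7,0,39,0],
  [-0.26,-7,0,39,0],
  [-0.26,0,0,0,-8],
  [-0.26,0,0,0,-8],
  [-0.26,0,0,0,-8],
  [-0.26,0,0,0,-8],
  [-0.26,0,0,0,-8],
  [-0.26,0,0,0,-8],
])

```text
clock: 39.45
ee_pos: [0.4308, -0.4079, 0.1677]
eef_rot: [-0.318, 0.318, -0.632, 0.632]
ft_force: [0.9, 0.7, 0.3]
width: 0.06
```

Call:
carry_out([
  [-0.26,0,0,0,-8],
  [-0.26,0,0,0,-8],
  [-0.26,0,0,0,-8],
  [-0.26,0,0,0,-8],
  [-0.26,0,0,0,-8],
  [-0.26,0,0,0,-8.5],
  [-0.26,0,0,0,0],
  [-0.26,0,0,0,0],
  [-0.26,0,0,0,0],
])

```text
clock: 40.35
ee_pos: [0.4304, -0.4089, 0.1676]
eef_rot: [0.547, -0.547, 0.448, -0.448]
ft_force: [0.2, -0.6, -0.1]
width: 0.0596
```

```bash
python3 - <<'E'
from h import *
om=state(); o,M=om; shot('wrist','w4'); print(o['ee_pos'],M.round(3).tolist(),o['clock'])
c,s=np.cos(.2002),np.sin(.2002); Rz=np.array([[c,-s],[s,c]])
for n,x,y,z in(('c1',-.089,-.125,.012),('c2',.089,-.125,.012),('c3',.089,.125,.012),('c4',-.089,.125,.012),('h+',0,.03,.04),('h-',0,-.03,.04)):
    print(n,wproj([*(Rz@[x,y]+[.4292,-.4099]),z],om).round(0))
E
```

```text
[ 0.4303978  -0.40894427  0.16760081] [[0.198, 0.0, 0.98], [-0.98, -0.0, 0.198], [0.0, -1.0, 0.0]] 40.35
c1 [[238. 326.]]
c2 [[399. 326.]]
c3 [[411.  88.]]
c4 [[226.  88.]]
h+ [[319. 188.]]
h- [[319. 252.]]
```

View pics/w4.png

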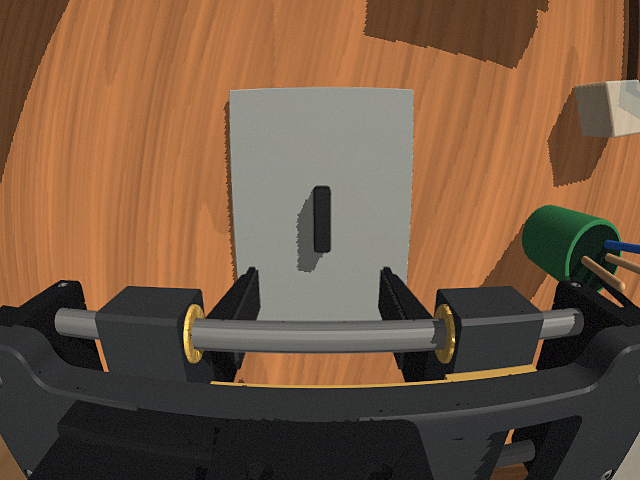

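Call:
carry_out([
  [0.2,1,40,1,0],
  [0.2,0,40,0,0],
  [0.2,0,40,0,0],
  [0.2,0,30,0,0],
  [0.2,0,15,0,0],
  [0.2,0,6,0,0],
  [0.2,0,0,0,0],
  [0.2,0,0,0,0],
], force=45)

```text
clock: 41.2
ee_pos: [0.4324, -0.4116, -0.0015]
eef_rot: [-0.547, 0.548, -0.446, 0.449]
ft_force: [-0.2, 0.9, 0.1]
width: 0.0381
```

Call:
carry_out([
  [0.2,0,4,0,0],
  [1,0,0,0,0],
  [1,0,0,0,0],
  [1,0,0,0,0],
  [1,0,0,0,0],
  [1,0,0,0,0],
])

```text
clock: 41.8
ee_pos: [0.4316, -0.4106, -0.0072]
eef_rot: [0.548, -0.548, 0.447, -0.448]
ft_force: [0.9, 0.6, 1.0]
width: 0.0159
```

Call:
carry_out([
  [1,0,-20,0,0],
  [1,0,-40,0,0],
  [1,0,-40,0,0],
  [1,0,-37,0,0],
  [1,-38,0,19,0],
  [1,-38,0,20,0],
  [1,-39,0,19,0],
  [1,-38,0,20,0],
  [1,-39,0,19,0],
  [1,-38,0,20,0],
])

```text
clock: 42.8
ee_pos: [0.4996, -0.1598, 0.1289]
eef_rot: [-0.547, 0.548, -0.448, 0.447]
ft_force: [0.9, 0.4, -2.1]
width: 0.0159
```

Call:
carry_out([
  [1,-39,0,19,0],
  [1,-38,0,20,0],
  [1,-39,0,19,0],
  [1,-38,0,20,0],
  [1,0,0,0,6.2],
  [1,0,0,0,0],
  [1,0,0,0,0],
  [1,0,0,0,0],
])

```text
clock: 43.6
ee_pos: [0.5455, 0.004, 0.1291]
eef_rot: [-0.522, 0.523, -0.476, 0.476]
ft_force: [-0.4, 0.1, -1.3]
width: 0.016
```

```bash
python3 - <<'E'
from h import *
om=state(); o,M=om; b=shot('wrist','w5')[1]; s=shot('scene','s5')[1]; print(o['ee_pos'],np.degrees(np.arctan2(M[1,2],M[0,2])),o['width'],o['ft_force'],o['clock'])
cv2.imwrite('pics/c5.png',np.hstack([cv2.resize(b[:,:,::-1],(400,300)),cv2.resize(s[150:300,190:390,::-1],(400,300),interpolation=cv2.INTER_CUBIC)]))
E
```

```text
[0.54545323 0.00400723 0.12912135] 5.303304011627324 0.015962503173385666 [-0.38692797  0.05272237 -1.34626863] 43.6
```

View pics/c5.png

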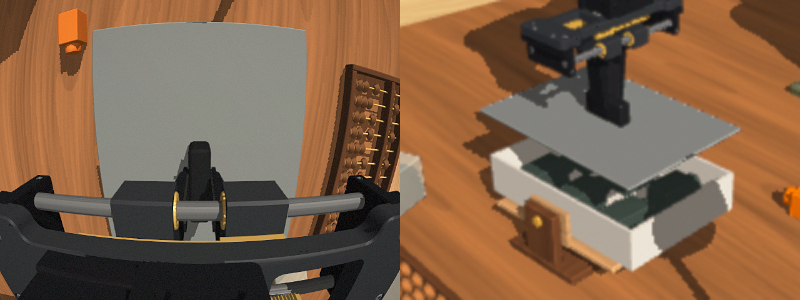

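Call:
carry_out([
  [1,0,20,1,0],
  [1,0,15,0,0],
  [1,0,7,0,0],
  [1,0,3,0,0],
  [1,0,3,0,0],
  [1,0,2,0,0],
  [1,0,2,0,0],
  [1,0,0,0,0],
  [1,0,0,0,0],
])

```text
clock: 44.6
ee_pos: [0.547, 0.0049, 0.0777]
eef_rot: [0.523, -0.522, 0.476, -0.476]
ft_force: [0.2, 0.4, -1.4]
width: 0.0157
```

Call:
carry_out([
  [1,0,2,0,0],
  [1,0,2,0,0],
  [1,0,0,0,0],
  [1,0,0,0,0],
])

```text
clock: 45.0
ee_pos: [0.5467, 0.0049, 0.0734]
eef_rot: [-0.523, 0.523, -0.476, 0.476]
ft_force: [0.2, 0.3, -1.2]
width: 0.0154
```

Call:
carry_out([
  [1,0,1,0,0],
  [1,0,0,0,0],
  [1,0,0,0,0],
  [0.4,0,0,0,0],
  [0.4,0,0,0,0],
  [0.4,0,0,0,0],
  [0.4,0,0,0,0],
  [0.4,0,-15,0,0],
  [0.4,0,-30,0,0],
  [0.4,0,-40,0,0],
])

```text
clock: 46.0
ee_pos: [0.5454, 0.005, 0.1573]
eef_rot: [-0.522, 0.523, -0.477, 0.475]
ft_force: [1.5, 0.5, -0.0]
width: 0.0286
```

Call:
carry_out([
  [0.4,20,-10,-30,0],
  [0.4,40,0,-25,0],
  [0.4,40,0,-25,0],
  [0.4,40,0,-25,0],
  [0.4,40,0,-25,0],
  [0.4,40,0,-20,0],
  [0.4,40,0,0,0],
  [0.4,0,0,0,0],
  [0.4,0,0,0,0],
])

```text
clock: 46.9
ee_pos: [0.4215, -0.2685, 0.1684]
eef_rot: [0.522, -0.522, 0.477, -0.477]
ft_force: [-0.0, 0.0, 0.1]
width: 0.0284
```

```bash
python3 - <<'E'
from h import *
o,M=state(); print(o['ee_pos'],o['clock'],o['ft_force'])
a=shot('top','t6')[1]; b=shot('scene','s6')[1]
A=cv2.resize(a[150:265,275:420,::-1],(400,317),interpolation=cv2.INTER_CUBIC)
B=cv2.resize(b[185:300,220:365,::-1],(400,317),interpolation=cv2.INTER_CUBIC)
cv2.imwrite('pics/c6.png',np.hstack([A,B]))
from bf import rigid
L=np.array([[sx*.089,sy*.125,.054] for sx in(-1,1) for sy in(-1,1)])
for n in('top','scene'): print(n,proj(n,rigid(L,.5455,.005,.038,.0916,0.013,.024)).round(1).tolist())
g=[cv2.cvtColor(np.load(f'pics/{s}.npy'),cv2.COLOR_RGB2GRAY).astype(np.float32) for s in('scene0','s2','s6')]
def sh(i,x0,y0,x1,y1):
    W=np.eye(2,3,dtype=np.float32); c,W=cv2.findTransformECC(g[i][y0:y1,x0:x1],g[2][y0:y1,x0:x1],W,cv2.MOTION_TRANSLATION,(3,200,1e-6),None,3); return round(c,3),W[:,2].round(3)
for i in(0,1): print(i,'tray-y',sh(i,226,244,252,262),'tray+y',sh(i,286,272,306,290),'post',sh(i,245,255,290,292))
E
```

```text
[ 0.42147102 -0.26846445  0.16836107] 46.9 [-7.92541730e-05  8.42959401e-04  1.23931313e-01]
top0 bin x,y,yaw,lean [ 0.545   0.004   0.0908 -0.0214] err px 2039.0 [np.float64(198.6), np.float64(1840.4)]
t2 bin x,y,yaw,lean [0.5451 0.0052 0.0916 0.017 ] err px 306.8 [np.float64(185.3), np.float64(121.6)]
top [[404.3, 238.3], [293.1, 249.2], [395.7, 160.3], [285.7, 170.7]]
scene [[285.8, 201.7], [358.9, 234.9], [231.1, 225.8], [304.3, 266.9]]
0 tray-y (0.897, array([0.153, 0.49 ], dtype=float32)) tray+y (0.898, array([ 0.005, -0.368], dtype=float32)) post (0.972, array([-0.08 , -0.152], dtype=float32))
1 tray-y (0.998, array([-0.043,  0.024], dtype=float32)) tray+y (0.977, array([-0.193, -0.087], dtype=float32)) post (0.986, array([-0.077,  0.028], dtype=float32))
```

View pics/c6.png

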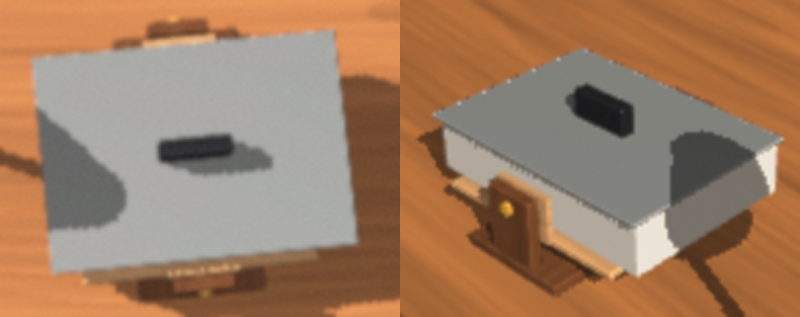

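```bash
sed -i 's/^binfit(.top0.*$//' bf.py; python3 - <<'E'
from bf import *
Lp=np.array([[sx*.089,sy*.125,z] for sx in(-1,1) for sy in(-1,1) for z in(.050,.054)])
def fit(t,s,lid):
    parts=[B]+([Lp] if lid else [])
    def hulls(n,p): return [proj(n,rigid(q,p[0],p[1],.038,p[2],p[3],.024)) for q in parts]
    def render(n,p,shape):
        a=np.zeros(shape,np.uint8)
        for q in hulls(n,p): a|=draw(q,shape)
        return a
    p0=np.array([.545,.005,.0915,.005]); ms=[]
    for n,f in(('top',t),('scene',s)):
        im=np.load(f'pics/{f}.npy'); h=cv2.cvtColor(im,cv2.COLOR_RGB2HSV); m=((h[...,1]<60)&(h[...,2]>60)).astype(np.uint8)
        k=np.zeros(m.shape,np.uint8)
        for q in hulls(n,p0): cv2.fillConvexPoly(k,cv2.convexHull(q.round().astype(np.int32)),1)
        m*=cv2.dilate(k,np.ones((7,7))); c=biggest(m); a=np.zeros_like(m); cv2.drawContours(a,[c if lid else cv2.convexHull(c)],-1,255,-1); ms.append(big(a))
    f=lambda p,w=(1,1):sum(k*np.abs(render(n,p,m.shape).astype(float)-m).sum()/255/S/S for k,n,m in zip(w,('top','scene'),ms))
    r=minimize(f,p0,method='Nelder-Mead',options=dict(initial_simplex=[p0]+[p0+e for e in np.diag([.006,.006,.03,.04])],xatol=1e-5))
    g=[(l,round(f([*r.x[:3],r.x[3]+l]),0)) for l in(-.02,-.01,0,.01,.02)]
    print(t,r.x.round(4),round(r.fun),g)
fit('top0','scene0',0); fit('t2','s2',0); fit('t6','s6',1)
E
```

```text
top0 [ 0.5447  0.0043  0.0908 -0.0117] 526 [(-0.02, np.float64(556.0)), (-0.01, np.float64(538.0)), (0, np.float64(526.0)), (0.01, np.float64(542.0)), (0.02, np.float64(569.0))]
t2 [0.5449 0.0053 0.0912 0.0141] 309 [(-0.02, np.float64(379.0)), (-0.01, np.float64(334.0)), (0, np.float64(309.0)), (0.01, np.float64(327.0)), (0.02, np.float64(364.0))]
t6 [0.5453 0.0046 0.0901 0.0351] 582 [(-0.02, np.float64(619.0)), (-0.01, np.float64(593.0)), (0, np.float64(582.0)), (0.01, np.float64(615.0)), (0.02, np.float64(665.0))]
```

```bash
python3 -c "
from h import *
print(env.job_done(), env.get_obs()['clock'])"
```

```text
the job is handed in; nothing more can be done
the job is handed in; nothing more can be done
```

I put all six dark soapstone blanks flat in the bin, two in each of three rows at y ≈ −70, 0 and +70 mm. I then set the lid on and handed the job in at about 47 s. The hand-in gives no verdict.

**What the last checks showed:**
- **Lid:** it looked parallel to the bin. Its corners fell within about 1–3 px of where a seated lid should be in the top and scene views. I let it go at the seated height, within about 1 mm.
- **Cradle lean:** I put it at about +0.012 to +0.017 rad, inside the 0.028 limit. That comes from comparing the bin and tray before and after loading, plus a fit with the bin open. The lid changed it by almost nothing.
- **A check that disagreed:** a rough outline fit with the lid on gave +0.035 rad, outside the limit. The same fit gave −0.012 rad for the empty bin, which should be nearly level, so I trusted the image comparison. The lean is still the least certain result.
- **Bystanders and arm:** the arm never worked close to the pen cup or the glass cube, and the red, orange and purple look-alikes were left alone. At hand-in the arm was clear and touching nothing.

**What went wrong on the way:**
- **First grasp missed:** the real fingertips sit about 30 mm above the reported tool position, so the gripper closed over the top of the blank. I confirmed this in the scene view and allowed for it afterwards.
- **Lid knocked:** the lid was pushed about 35 mm aside during the run, so I measured it again before picking it up.

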